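# Open the safety-capped transport canister

## Robot

A 7-joint arm with a two-finger parallel gripper is mounted at the origin on the work surface. World frame = base frame: x ahead of the robot, y to its left, z up, the work surface at z = 0. Lengths are in m, angles in rad, forces in N, time in s.
With the tool pointing down it reaches from about 0.4 to 0.9 m from the base axis. Payload 5.5 kg.
Tool frame: the origin (TCP) lies midway between the tips of the shut fingers; the grasp point (between the pads) lies 19 mm behind it; x points along the fingers, y is the direction in which the jaws open and shut, and the axes are right-handed (so a half turn about x gives the same grasp; the last joint's range is limited). The gripper opens to 85 mm and grips with 20 to 120 N. Pads are 22 mm wide; open, the fingers measure 114 mm over their backs; the gripper's body (76 mm by 85 mm) begins 54 mm behind the grasp point. The pads swing forward as they close: fully open they stand 13 mm farther back than shut.
Start: joints at [-0.877, 0.501, -0.427, 1.55, 0.221, 1.138, -0.21], TCP at [0.271, 0.591, 0.231] pointing down, gripper open.
Joint ranges: [-2.88, 2.88], [-0.31, 2.03], [-1.54, 1.56], [0.2, 2.42], [-1.41, 4.55], [0.19, 2.02], [-2.57, 2.57]. Speed limits (rad/s): [2.57, 2.57, 3.14, 3.14, 3.14, 3.14, 3.14].

## Interface

Orientations are given as a rotation vector (axis times angle).
In Python, from workcell import state, read_camera, close_job gives the robot as it stands.
- The arm moves only by the shell command python3 -m handwheel 'ROWS' [FORCE]. ROWS is JSON, one flat list of numbers, 5 for each row, row after row: the shift along the tool's x, y, z in cm, then the turn about the tool's x in degrees, then the opening in per cent of the stroke, from 0 (shut) to 100 (fully open). In form: [dx, dy, dz, spin, jaw, dx, dy, dz, spin, jaw, ...]. A call has 1 to 12 rows; each row is the pose to reach, as a shift and turn from the pose commanded when the call began, along the tool's axes at that moment; what a row does not reach only later rows make up. A row lasts 1/12 s, in which the tool goes at most 41.7 mm and 7.16 degrees, less where a joint would pass 70% of its speed; a pose out of reach is approached as far as the arm can. A call with a gripper value outside its range is refused whole. The fingers move at their own pace and stop on an object; FORCE is the grip in N (left out, the last holds). Time passes only in rows, so rows that repeat a pose let the fingers close. It gives the time, the measured TCP pose, the force and the opening at its end, in the units of the state.
- state(): the state, without advancing time (a new reading comes with each control period).
- read_camera(name): name is "scene" or "top" or "wrist"; returns a dict with "image" (480x640x3 uint8, red, green, blue), "intrinsics" (3x3 intrinsics, pixels), "rvec" (rotation vector, rad) and "tvec" (3), from world to camera coordinates, as OpenCV has them. Camera axes: x right, y down, z forward; pixel columns grow to the right and rows downward; lengths in m; the calibration is good to about 2 mm. A picture is of the moment at which its call begins. There is no depth.
- close_job(): hands the job in, once; it reports no verdict.
The state is a dict: "time": time; "joints": joint angles; "dq": joint speeds; "joint_efforts": joint torques, N m; "eef_pos": TCP position; "orientation": TCP orientation; "force": force on the tool from outside, world axes, zero at the start; "moment": the same for the moment, N m; "gripper_width": finger opening in m.
Only numpy, scipy, OpenCV 4.12 (cv2) and the standard library are available. Lean on these libraries where they do the work, as an engineer would, in place of code of your own. Each camera call takes 0.05 s, during which the arm holds its last target.

## Task

Open the sample canister in the dock: press its sprung safety cap down against the spring until it bottoms gently, twist it anticlockwise (seen from above) by the orange grip until it comes free, and lift it off. Then set the cap down gently, not dropped, well inside the blue tray with its orange grip upwards, and let go. Never force the catch, and leave the carton, jars and tape roll where they are.

Things in the scene. Friction and masses are not known exactly. Their poses are not given: they have to be found in the camera images.
- canister: White transport canister, blue band, 90 mm diameter, upright and fixed in a dark 120 x 120 mm dock plate; place and yaw vary. Origin: centre of the dock's underside on the bench; z up. Its x axis is where the cap's grip bar points while latched (within 4 degrees). The catch is damaged if cap and canister press on each other with more than 30 N in all (spring included).
- neck_rim (a point): Centre of the rim of the canister's neck (68 mm outer diameter), 140 mm above the bench. A spring in the neck (about 5 N at once, then 0.6 N per mm) holds the cap's lugs up behind catch teeth. Pressed 2.5 to 9.5 mm (unseen, differs per canister) the cap can turn; a hard stop follows 1.7 mm deeper, so press until 14 to 16 N and hold that depth while turning the first 30 degrees.
- cap: Loose bayonet cap, 120 g, latched in the neck at the start. Origin: centre of the underside of its grey flange (disc 68 mm diameter, 6 mm thick), then 15 mm above the rim; z up, x along the grip bar. To open, turn it anticlockwise seen from above: free to lift out when the bar is 45 to 58 degrees from the canister's x axis (aim for 52; end stop at about 59).
- plug_foot (a point): Centre of the bottom face of the cap's black plug (34 mm diameter, three small lugs on its side), 28 mm below the underside of the flange and 48 mm below the centre of the grip bar. The plug is out of the neck when the cap has risen 13 mm from its latched height. The cap stands on this face when set down.
- cap_grip (a point): Centre of the cap's orange grip bar, half-way up: 20 mm above the underside of the flange, 175 mm above the bench while latched. The bar is 60 mm long along the cap's x, 24 mm wide along its y (grip across this) and 28 mm high, 14 mm either way from this point; the flange lies directly under the bar.
- tray: Shallow open blue tray fixed to the bench, 170 x 170 mm outside, walls 5 mm thick and 30 mm high, floor 5 mm thick; position and yaw vary, and it may be left or right of the canister. Origin: centre of its underside on the bench; z up, x and y along its sides. The cap must stand in it on its plug, upright, its centre within 55 mm of the tray's centre along each side.
- carton_mid (a point): Bystander: small cardboard carton 60 x 90 x 70 mm; its centre.
- flask_mid (a point): Bystander: amber jar with a white lid, 56 mm diameter, 100 mm tall; its centre.
- gelpot_mid (a point): Bystander: white jar with a green lid, 60 mm diameter, 90 mm tall; its centre.
- roll_mid (a point): Bystander: yellow tape roll lying flat on the bench, 60 mm diameter, 24 mm high, between canister and tray; its centre.

How it is judged:
On the way, in this order (a step that is already met when the one before it is completed fails the run):
1. the cap has been pressed past its catch and turned at least 40 degrees while still in the neck (angle between the x axis of cap and the x axis of canister, either way round above 0.7 rad and z of cap in the frame of canister below 0.163 m and horizontal distance between cap and canister below 0.006 m), for 0.05 s.
2. the cap has been lifted out of the neck, clear of the canister (z of cap in the frame of canister above 0.172 m and contact force between cap and canister below 0.1 N), for 0.1 s.
At the end, for the whole second after the job is handed in: The cap stands on its plug on the floor of the blue tray, grip upwards (tilt under 0.1 rad), its centre within 55 mm of the tray's centre along each side, at rest and released (x of cap_grip in the frame of tray between -0.055 and 0.055 m and y of cap_grip in the frame of tray between -0.055 and 0.055 m and z of cap in the frame of tray between 0.029 and 0.037 m and angle between cap's own z axis and vertical below 0.1 rad and height (world z) of cap_grip above 0.045 m and linear speed of cap below 0.02 m/s and contact force between the fingers and cap below 0.1 N); the robot touches nothing.
It fails at once if the cap and the canister (catch, stop and spring together) press on each other with more than 30 N (contact force between cap and canister above 30 N).
It fails at once if the cap is dropped: it falls faster than 0.6 m/s (about 18 mm of free fall) out of the fingers (contact force between the fingers and cap below 0.1 N and linear speed of cap above 0.6 m/s).
It fails at once if a bystander (carton, jars, tape roll) is moved by more than 20 mm (distance of any of carton_mid, flask_mid, gelpot_mid, roll_mid from where it was at the start of the episode above 0.02 m).
It also fails if it takes over 53 s, if anything falls off the work surface, if the arm or the gripper's body presses on something with over 40 N, if the wrist force passes 120 N, or if a joint passes its speed limit or range.

## Working session

There is one attempt and no reset: what is moved stays moved. The work goes in short steps, Python scripts to look and compute and a shell command to move; the robot and the scene stay as the last step left them, time stands still between calls to the robot, and variables do not carry over. Pictures are saved under pics/ and viewed, and the job is handed in when it is done.

```bash
ls; mkdir -p pics
python3 - <<'E'
from workcell import state, read_camera
import cv2, numpy as np, pickle
print(state())
d={}
for n in ["scene","top","wrist"]:
    c=read_camera(n); d[n]=c
    cv2.imwrite(f"pics/{n}0.png",c["image"][:,:,::-1]); print(n,c["intrinsics"],c["rvec"],c["tvec"])
pickle.dump(d,open("cam0.pkl","wb"))
E
```

```text
pics
{'time': 0.0, 'joints': array([-0.87681375,  0.50183917, -0.42677837,  1.55149281,  0.22078536,
        1.1383087 , -0.21030755]), 'dq': array([ 0.00020573, -0.00058358,  0.00065994, -0.00087038,  0.00124515,
        0.00146732,  0.00172781]), 'joint_efforts': array([-2.42148953e-04, -5.69517624e+01, -5.81600592e+00, -2.80933034e+01,
        1.07983369e-02,  1.19820633e-02, -7.32854577e-07]), 'eef_pos': array([0.27117056, 0.5899403 , 0.23024585]), 'orientation': array([ 0.33632602,  1.54475718, -0.33938279]), 'force': array([-0.27214514,  0.44531117,  0.22199087]), 'moment': array([0.01535015, 0.01968756, 0.02264307]), 'gripper_width': 0.08515353849214607}
scene [[511.30412136   0.         318.43446104]
 [  0.         511.30412136 238.079138  ]
 [  0.           0.           1.        ]] [ 2.21319406  0.98044464 -0.37363008] [-0.39798402 -0.22890868  1.37006   ]
top [[585.55058253   0.         320.55838804]
 [  0.         585.55058253 235.05552605]
 [  0.           0.           1.        ]] [ 2.19696021 -2.18121847  0.08050828] [0.00873338 0.58672696 1.10644491]
wrist [[360.10682452   0.         321.02471898]
 [  0.         360.10682452 237.5222979 ]
 [  0.           0.           1.        ]] [-2.4257009  -1.55567919 -0.23068031] [-0.64770555 -0.03837481  0.38025898]
```

View pics/top0.png

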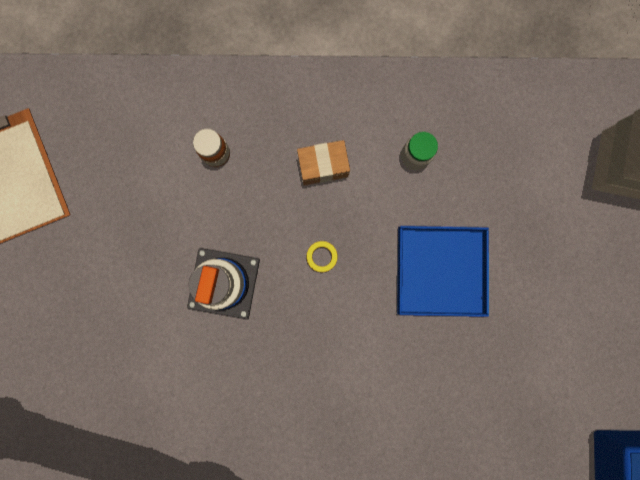

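View pics/scene0.png

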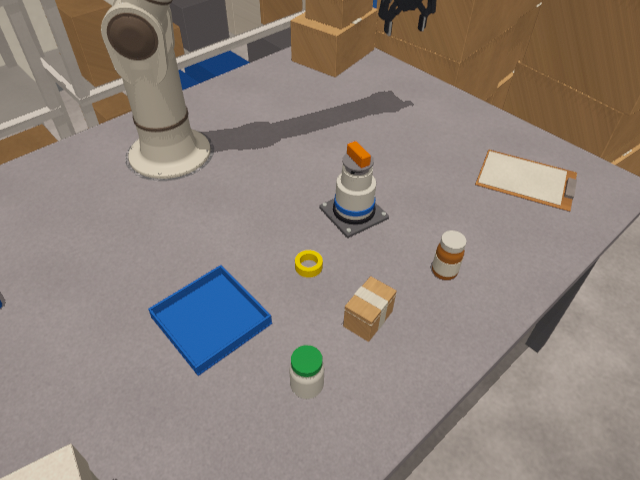

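View pics/wrist0.png

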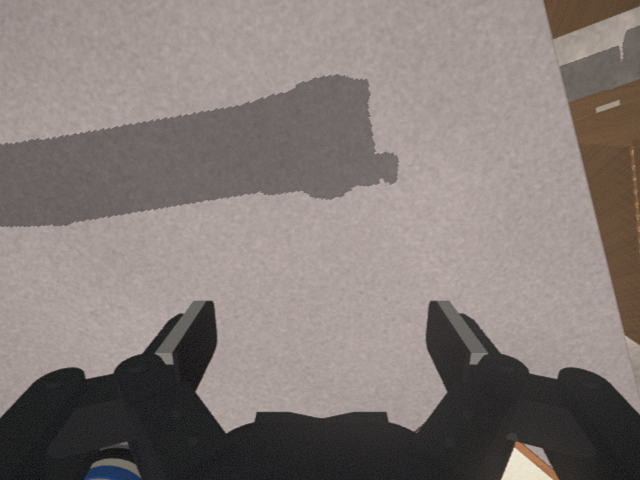

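The top view shows the canister at about (222,284), the grip at (206,285), and the tray at (443,271). The scene view shows the grip at (358,155) and the tray around (210,316). Next I'll enlarge both regions.

Run:
```python
import cv2, numpy as np, pickle
d=pickle.load(open("cam0.pkl","rb"))
def crop(n,x,y,w,h,s,o):
    im=d[n]["image"][y:y+h,x:x+w,::-1]
    im=cv2.resize(im,None,fx=s,fy=s,interpolation=cv2.INTER_CUBIC)
    for i in range(0,w,10):
        cv2.line(im,(i*s,0),(i*s,6 if i%50 else 14),(0,255,255),1)
        cv2.putText(im,str(x+i),(i*s,22),0,0.3,(0,255,255),1)
    for i in range(0,h,10):
        cv2.line(im,(0,i*s),(6,i*s),(0,255,255),1); cv2.putText(im,str(y+i),(8,i*s+4),0,0.3,(0,255,255),1)
    cv2.imwrite("pics/"+o,im)
crop("top",180,240,90,85,7,"tc.png")
crop("scene",310,135,90,105,5,"sc.png")
```

```text
(no output)
```

View pics/tc.png

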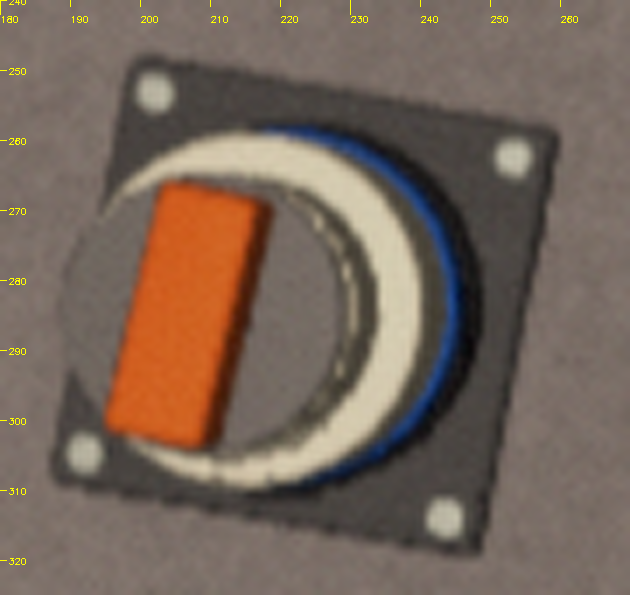

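View pics/sc.png

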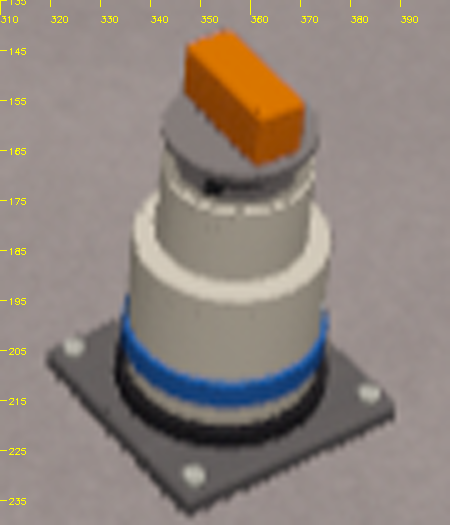

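```bash
cat > h.py <<'E'
import cv2, numpy as np
def P(c):
    R,_=cv2.Rodrigues(np.array(c["rvec"],float)); return c["intrinsics"]@np.c_[R,np.array(c["tvec"]).reshape(3)]
def tri(c1,p1,c2,p2):
    X=cv2.triangulatePoints(P(c1),P(c2),np.array(p1,float).reshape(2,1),np.array(p2,float).reshape(2,1))
    return (X[:3]/X[3]).ravel()
def proj(c,X):
    x=P(c)@np.r_[X,1]; return x[:2]/x[2]
def onz(c,p,z):
    R,_=cv2.Rodrigues(np.array(c["rvec"],float)); t=np.array(c["tvec"]).reshape(3)
    C=-R.T@t; r=R.T@np.linalg.inv(c["intrinsics"])@np.array([p[0],p[1],1.]); return C+r*(z-C[2])/r[2]
E
python3 - <<'E'
from h import *; import pickle
np.set_printoptions(precision=4,suppress=True)
d=pickle.load(open("cam0.pkl","rb")); T,S=d["top"],d["scene"]
print("screws z=.01")
sc=[(202.1,253.1),(253.4,262.6),(243.6,314),(192,304.7)]
for p in sc:
    X=onz(T,p,.01); print(X,proj(S,X))
print("bar top z=.189")
for p in [(203.6,265.7),(217,268.5),(208,303),(195.2,300.7)]:
    X=onz(T,p,.189); print(X,proj(S,X))
print("plate center", np.mean([onz(T,p,.01) for p in [(199,248.1),(259.7,258.6),(248.6,319.6),(187.4,308.9)]],0))
print("tray", [onz(T,p,.03) for p in [(398,227),(488.5,227),(488.5,316.5),(398,315)]])
print([onz(T,p,.024) for p in [(322,257)]],[onz(T,p,.1) for p in [(208,140),(422,147)]],onz(T,(323,160),.07))
for p,z in [((398,227),.03),((488.5,227),.03),((488.5,316.5),.03),((398,315),.03)]: print(proj(S,onz(T,p,z)))
E
```

```text
screws z=.01
[0.5507 0.2418 0.01  ] [383.2742 214.8946]
[0.533  0.1424 0.01  ] [347.8989 231.1846]
[0.4342 0.1597 0.01  ] [323.9252 205.509 ]
[0.4513 0.2592 0.01  ] [358.237  190.6263]
bar top z=.189
[0.5237 0.2037 0.189 ] [370.2549 155.0538]
[0.5193 0.1819 0.189 ] [361.4234 158.4066]
[0.4634 0.1954 0.189 ] [347.0704 143.6315]
[0.467  0.2161 0.189 ] [355.1069 140.5171]
plate center [0.492 0.199 0.01 ]
tray [array([ 0.6025, -0.1348,  0.03  ]), array([ 0.6038, -0.3079,  0.03  ]), array([ 0.4339, -0.3058,  0.03  ]), array([ 0.4356, -0.1345,  0.03  ])]
[array([0.5443, 0.0099, 0.024 ])] [array([0.7517, 0.2177, 0.1   ]), array([ 0.742 , -0.1689,  0.1   ])] [0.7228 0.0096 0.07  ]
[271.5511 312.4248]
[195.4496 367.2536]
[147.5992 307.7827]
[221.3636 263.1426]
```

```bash
cat >> h.py <<'E'
def toolR(s): return cv2.Rodrigues(np.array(s["orientation"],float))[0]
def goto(s,tgt,barang):
    """tool shift cm & spin so that TCP at tgt and jaw axis perpendicular to barang(deg)"""
    R=toolR(s); dp=R.T@(np.array(tgt)-s["eef_pos"])*100
    ya=np.degrees(np.arctan2(R[1,1],R[0,1]))
    # spin +about tool x(down) => world angle decreases
    o=[]
    for a in (barang+90,barang-90):
        o.append(-((a-ya+180)%360-180))
    print("yaw of tool y",ya,"shift cm",np.round(dp,2),"spin options",np.round(o,1)); print("R",R.round(4).tolist(),"q7",s["joints"][6])
E
python3 - <<'E'
from h import *; import pickle
from workcell import state
np.set_printoptions(precision=4,suppress=True)
d=pickle.load(open("cam0.pkl","rb")); T,S=d["top"],d["scene"]
a=[(203.6,265.7),(217,268.5),(208,303),(195.2,300.7)];b=[(370.8,154.6),(361.6,158.6),(347.2,144),(355.6,141)]
X=[tri(T,p,S,q) for p,q in zip(a,b)];print(np.array(X),np.mean(X,0))
print([tri(T,p,S,q) for p,q in [((253.4,262.6),(348.8,229.8)),((202.1,253.1),(383.8,213.6)),((243.6,314),(324.8,204.2))]])
s=state(); goto(s,[.4927,.1998,.26],-13)
W=d["wrist"];R,_=cv2.Rodrigues(W["rvec"]);C=-R.T@W["tvec"].ravel();Rt=toolR(s)
print("cam in tool",Rt.T@(C-s["eef_pos"]), (R@Rt).round(3))
E
```

```text
[[0.524  0.2039 0.1902]
 [0.5194 0.1821 0.1884]
 [0.4634 0.1956 0.1879]
 [0.4672 0.2168 0.1875]] [0.4935 0.1996 0.1885]
[array([0.5336, 0.1426, 0.0147]), array([0.5509, 0.2414, 0.0146]), array([0.4351, 0.1599, 0.0148])]
yaw of tool y 65.31883641754406 shift cm [ -2.91 -26.22  36.42] spin options [-11.7 168.3]
R [[-0.0007, 0.4176, 0.9086], [-0.0013, 0.9086, -0.4176], [-1.0, -0.0015, -0.0001]] q7 -0.21029375021842267
cam in tool [-0.1432 -0.0014 -0.0748] [[ 0.     1.    -0.   ]
 [-0.293  0.     0.956]
 [ 0.956 -0.     0.293]]
```

```bash
python3 -m handwheel '[-0.5,-2.1,3.3,-1,100, -1,-4.2,6.7,-2,100, -1.5,-6.4,10.1,-3,100, -2,-8.5,13.4,-4,100, -2,-10.6,16.8,-5,100, -2,-12.7,20.1,-6,100, -2,-14.8,23.5,-7,100, -2,-16.9,26.8,-8,100, -2,-19,30.2,-9,100, -2,-21.1,33.5,-10,100, -2,-23.3,36.9,-11,100, -2,-25.4,40.3,-11.7,100]'
python3 -m handwheel '[0,0,0,0,100,0,0,0,0,100,0,0,0,0,100]'
python3 - <<'E'
from h import *; import pickle
from workcell import state, read_camera
s=state(); print(s["eef_pos"],s["joints"],s["force"])
c=read_camera("wrist"); s=state(); pickle.dump((c,s),open("w1.pkl","wb")); cv2.imwrite("pics/w1.png",c["image"][:,:,::-1]); goto(s,[.493,.2,.25],-13)
E
```

```text
time: 1.15
eef_pos: [0.5321, 0.1896, 0.2513]
orientation: [0.177, 1.564, -0.177]
force: [0.6, -0.1, -0.3]
gripper_width: 0.0852
time: 1.4
eef_pos: [0.5311, 0.1917, 0.251]
orientation: [0.179, 1.564, -0.178]
force: [-0.8, 1.1, -0.3]
gripper_width: 0.0856
[0.53114236 0.1916935  0.25095918] [-0.14430897  0.31347153 -0.30575351  1.75082749  0.10374203  1.09387155
  0.85963723] [-0.83676438  1.13672229 -0.26152589]
yaw of tool y 77.0963583916432 shift cm [ 0.11 -0.14 -3.84] spin options [ 1.000e-01 -1.799e+02]
R [[-0.0009, 0.2233, 0.9747], [0.0007, 0.9747, -0.2233], [-1.0, 0.0005, -0.001]] q7 0.8597112733357022
```

View pics/w1.png

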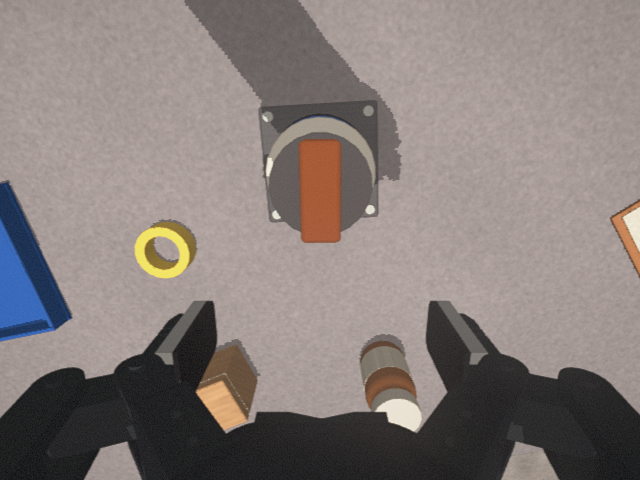

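The bar's top face spans about (300..341, 140..242), nearly vertical in the picture, so the jaws line up with it. Screws are at (267,117), (368,111), (370,210) and (276,215).

Run:
```python
from h import *; import pickle
np.set_printoptions(precision=4,suppress=True)
c,s=pickle.load(open("w1.pkl","rb"))
im=c["image"][95:250,250:390,::-1]; im=cv2.convertScaleAbs(im,alpha=1.5)
im=cv2.resize(im,None,fx=4,fy=4,interpolation=cv2.INTER_CUBIC)[:600]
cv2.imwrite("pics/w1c.png",im)
for p,z in [((267,117),.0147),((368,111),.0147),((370,210),.0147),((276,215),.0147)]: print(onz(c,p,z))
```

```text
[0.4358 0.1571 0.0147]
[0.4529 0.2566 0.0147]
[0.5524 0.2398 0.0147]
[0.5349 0.1397 0.0147]
```

View pics/w1c.png

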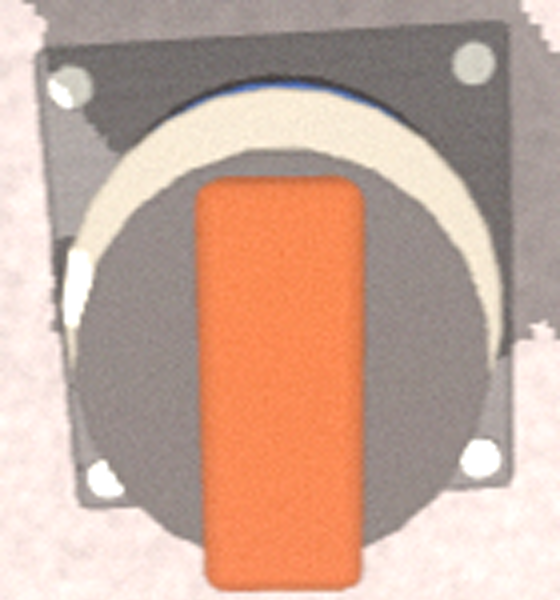

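Run:
```python
from h import *; import pickle
np.set_printoptions(precision=4,suppress=True)
c,s=pickle.load(open("w1.pkl","rb"))
X=np.array([onz(c,p,.189) for p in [(299.25,139.5),(340.75,139.5),(340.25,242.5),(301.75,242.5)]]); print(X,X.mean(0))
a=(X[2]+X[3]-X[0]-X[1]);print(np.degrees(np.arctan2(a[1],a[0])), np.linalg.norm(a)/2)
b=X[2]-X[1];e=X[3]-X[0];print([np.degrees(np.arctan2(v[1],v[0])) for v in (b,e)])
R=toolR(s);print("bar centre in tool cm",R.T@(X.mean(0)-s["eef_pos"])*100)
goto(s,[.4935,.1985,.21],-12.5)
```

```text
[[0.4612 0.1943 0.189 ]
 [0.4664 0.2166 0.189 ]
 [0.5245 0.2038 0.189 ]
 [0.5193 0.1814 0.189 ]] [0.4929 0.199  0.189 ]
-12.48064132304826 0.05955750052098349
[np.float64(-12.381782565455163), np.float64(-12.579507854271279)]
bar centre in tool cm [ 6.2099 -0.2369 -3.822 ]
yaw of tool y 77.0963583916432 shift cm [ 4.11 -0.27 -3.75] spin options [ -0.4 179.6]
R [[-0.0009, 0.2233, 0.9747], [0.0007, 0.9747, -0.2233], [-1.0, 0.0005, -0.001]] q7 0.8597112733357022
```

```bash
python3 -m handwheel '[1,-0.1,-1.3,-0.4,100,2,-0.2,-2.6,-0.4,100,3,-0.2,-3.8,-0.4,100,3,-0.2,-3.8,-0.4,100,3,-0.2,-3.8,-0.4,100]'
python3 - <<'E'
from h import *; import pickle
from workcell import state, read_camera
np.set_printoptions(precision=4,suppress=True)
for i in range(2):
    c=read_camera("wrist"); s=state();print(s["eef_pos"],s["force"],s["moment"])
pickle.dump((c,s),open("w2.pkl","wb")); cv2.imwrite("pics/w2.png",c["image"][:,:,::-1]); goto(s,[.493,.199,.22],-12.5)
E
```

```text
time: 1.87
eef_pos: [0.4928, 0.1997, 0.2212]
orientation: [0.169, 1.565, -0.169]
force: [1.1, -0.0, 0.2]
gripper_width: 0.0852
[0.4941 0.1994 0.2218] [ 0.4786  0.0283 -0.4854] [-0.0409  0.0064  0.0061]
[0.4948 0.199  0.2221] [ 0.755   0.1592 -0.2579] [ 0.0311 -0.0447 -0.0012]
yaw of tool y 77.49553500369407 shift cm [ 0.21 -0.04 -0.17] spin options [ -0. 180.]
R [[0.0015, 0.2165, 0.9763], [0.0006, 0.9763, -0.2165], [-1.0, 0.0009, 0.0013]] q7 0.8257884222166411
```

View pics/w2.png

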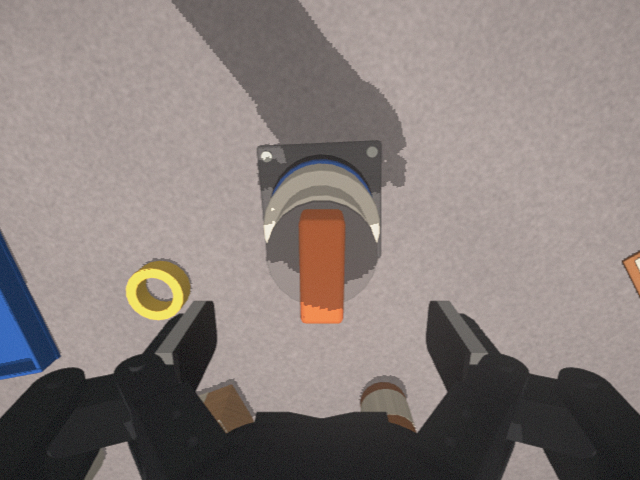

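The bar is centred between the fingers, at column 322 against a finger midpoint of 321. Its top face runs over rows 210 to 322.

Run:
```python
from h import *; import pickle
np.set_printoptions(precision=4,suppress=True)
for f,ps in (("w1.pkl",[(299.25,139.5),(340.75,139.5),(340.25,242.5),(301.75,242.5)]),("w2.pkl",[(301,210),(343.5,210),(343,322),(300.7,322)])):
    c,s=pickle.load(open(f,"rb"))
    X=np.array([onz(c,p,.189) for p in ps]).mean(0)
    R,_=cv2.Rodrigues(c["rvec"]);C=-R.T@c["tvec"].ravel();Rt=toolR(s)
    print(X,"cam in tool",Rt.T@(C-s["eef_pos"]),"bar centre in tool cm",Rt.T@(X-s["eef_pos"])*100)
```

```text
[0.4929 0.199  0.189 ] cam in tool [-0.1433 -0.002  -0.0744] bar centre in tool cm [ 6.2099 -0.2369 -3.822 ]
[0.4901 0.1996 0.189 ] cam in tool [-0.1432 -0.0011 -0.0757] bar centre in tool cm [ 3.3072 -0.0528 -0.4715]
```

```bash
python3 -m handwheel '[1.5,0,0,0,100,3,-0.05,-0.1,0,90,4.2,-0.05,-0.15,0,80,5.2,-0.05,-0.15,0,60,5.4,-0.05,-0.15,0,55,5.4,-0.05,-0.15,0,50,5.4,-0.05,-0.15,0,50]'
python3 - <<'E'
from h import *; import pickle
from workcell import state, read_camera
np.set_printoptions(precision=4,suppress=True)
L=[]
for i in range(4):
    c=read_camera("wrist"); s=state();L.append(np.r_[s["eef_pos"],s["force"],s["moment"],s["gripper_width"]])
print(np.array(L));print(np.mean(L,0))
cv2.imwrite("pics/w3.png",c["image"][:,:,::-1]); goto(s,[.493,.199,.167],-12.5)
c=read_camera("scene");cv2.imwrite("pics/s3.png",cv2.resize(c["image"][100:260,270:430,::-1],None,fx=3.7,fy=3.7))
E
```

```text
time: 2.55
eef_pos: [0.4932, 0.1982, 0.1679]
orientation: [0.173, 1.563, -0.172]
force: [-0.8, -1.1, 0.2]
gripper_width: 0.043
[[ 0.4933  0.1983  0.1681  1.2077  0.4482  0.4069  0.0157 -0.0064 -0.0215
   0.0429]
 [ 0.4932  0.1983  0.1682  0.0961 -0.4254 -0.6959 -0.0087 -0.0072 -0.0062
   0.0428]
 [ 0.4932  0.1982  0.1682  0.2822 -0.4593  0.4595 -0.0077  0.0609  0.0051
   0.0426]
 [ 0.493   0.1982  0.1681 -0.0397 -1.3316  0.0437  0.0205 -0.0468 -0.
   0.0426]]
[ 0.4932  0.1983  0.1681  0.3866 -0.442   0.0536  0.0049  0.0001 -0.0057
  0.0427]
yaw of tool y 77.41583322792624 shift cm [ 0.11  0.08 -0.02] spin options [ -0.1 179.9]
R [[0.0013, 0.2179, 0.976], [0.0005, 0.976, -0.2179], [-1.0, 0.0008, 0.0012]] q7 0.7996337129968668
```

View pics/w3.png

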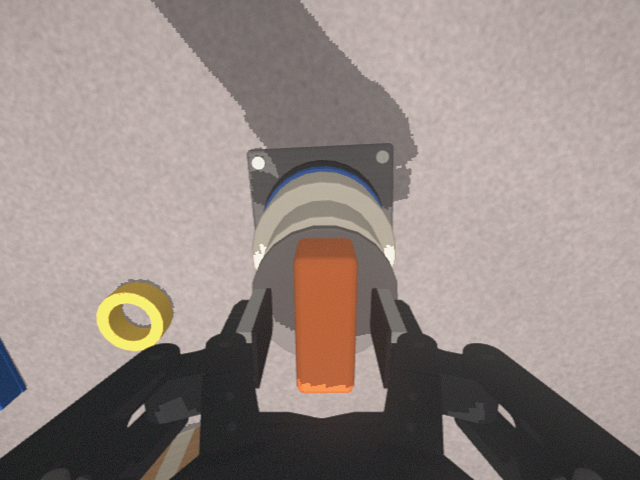

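View pics/s3.png

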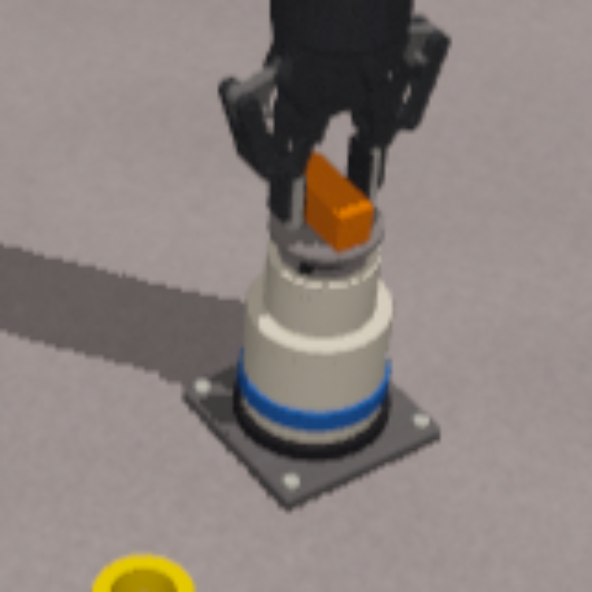

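The jaws straddle the bar: its edges are at columns 294 and 357, the pads at 271 and 373. The bar is therefore about 1.3 mm towards +y. Its top face runs over rows 267 to 388.

Run:
```python
from h import *
from workcell import state, read_camera
np.set_printoptions(precision=4,suppress=True)
c=read_camera("wrist"); s=state()
for ps in ([(294.5,267),(357,267),(355,388),(297,388)],[(294.5,264),(357,264),(355,388),(297,388)]):
    X=np.array([onz(c,p,.189) for p in ps]);print(X); X=X.mean(0)
    print(X,toolR(s).T@(X-s["eef_pos"])*100)
```

```text
[[0.4647 0.1932 0.189 ]
 [0.4697 0.2155 0.189 ]
 [0.5215 0.2047 0.189 ]
 [0.5164 0.1816 0.189 ]]
[0.4931 0.1988 0.189 ] [-2.117   0.0709  0.0132]
[[0.4636 0.1935 0.189 ]
 [0.4686 0.2157 0.189 ]
 [0.5215 0.2047 0.189 ]
 [0.5164 0.1816 0.189 ]]
[0.4925 0.1989 0.189 ] [-2.1171  0.0707 -0.0453]
```

```bash
python3 -m handwheel '[0,0.1,0,0,40,0,0.1,0,0,30,0,0.1,0,0,25,0,0.1,0,0,20,0,0.1,0,0,20,0,0.1,0,0,20,0,0.1,0,0,20,0,0.1,0,0,20]' 80
python3 -c "
from workcell import state;s=state();print(s['eef_pos'],s['force'],s['moment'],s['gripper_width'])"
```

```text
time: 3.52
eef_pos: [0.4929, 0.1994, 0.1676]
orientation: [0.173, 1.563, -0.172]
force: [0.1, 2.0, 4.2]
gripper_width: 0.0222
[0.49292516 0.19942321 0.16761815] [0.11049699 2.02573121 4.20413528] [ 0.36728467  0.03177235 -0.05814059] 0.0222429940226098
```

```bash
cat > rd.py <<'E'
from workcell import state, read_camera
import numpy as np
np.set_printoptions(precision=4,suppress=True)
L=[]
for i in range(4):
    read_camera("wrist"); s=state();L.append(np.r_[s["eef_pos"]*1000,s["force"],s["moment"],s["gripper_width"]*1000])
print(s["time"],np.mean(L,0).round(2))
E
python3 -m handwheel '[0,0,0,0,0,0,0,0,0,0,0,0,0,0,0,0,0,0,0,0]' 80; python3 rd.py
```

```text
time: 3.85
eef_pos: [0.4929, 0.1994, 0.1675]
orientation: [0.173, 1.563, -0.172]
force: [1.2, 2.3, 4.7]
gripper_width: 0.0224
4.05 [492.9  199.37 167.46   0.09   3.21   4.34   0.74  -0.01   0.04  22.46]
```

```bash
python3 -m handwheel '[0.1,0,0,0,0,0.2,0,0,0,0,0.2,0,0,0,0,0.2,0,0,0,0]'; python3 rd.py
```

```text
time: 4.38
eef_pos: [0.4929, 0.1994, 0.1655]
orientation: [0.173, 1.563, -0.172]
force: [1.1, 3.6, 5.6]
gripper_width: 0.022
4.5833 [492.92 199.36 165.46   0.65   3.64   5.16   0.87  -0.05   0.03  22.4 ]
```

```bash
python3 -m handwheel '[0.05,0,0,0,0,0.1,0,0,0,0,0.1,0,0,0,0]'; python3 rd.py;python3 -m handwheel '[0.05,0,0,0,0,0.1,0,0,0,0,0.1,0,0,0,0]'; python3 rd.py
```

```text
time: 4.83
eef_pos: [0.4929, 0.1994, 0.1645]
orientation: [0.173, 1.563, -0.172]
force: [0.0, 3.7, 6.2]
gripper_width: 0.0224
5.0333 [492.93 199.33 164.56   0.03   3.82   6.16   0.91  -0.01   0.03  22.5 ]
time: 5.28
eef_pos: [0.4929, 0.1993, 0.1636]
orientation: [0.173, 1.563, -0.172]
force: [-0.4, 3.5, 7.0]
gripper_width: 0.0225
5.4833 [492.91 199.35 163.62   0.08   4.04   6.56   0.88   0.04   0.03  22.44]
```

```bash
python3 -m handwheel '[0.05,0.03,0,0,0,0.1,0.05,0,0,0,0.1,0.05,0,0,0]'; python3 rd.py
```

```text
time: 5.73
eef_pos: [0.493, 0.1994, 0.1626]
orientation: [0.172, 1.564, -0.172]
force: [-0.2, 2.1, 6.8]
gripper_width: 0.0223
5.9333 [492.95 199.41 162.6   -0.86   2.63   7.2    0.63   0.09   0.05  22.5 ]
```

```bash
python3 -m handwheel '[0.05,0,0,0,0,0.1,0,0,0,0,0.1,0,0,0,0]'; python3 rd.py
```

```text
time: 6.18
eef_pos: [0.493, 0.1994, 0.1616]
orientation: [0.172, 1.564, -0.172]
force: [-1.1, 3.4, 7.3]
gripper_width: 0.0223
6.3833 [492.96 199.43 161.68  -0.71   2.91   7.74   0.63   0.16   0.05  22.53]
```

```bash
python3 -m handwheel '[0.05,0.03,0,0,0,0.1,0.05,0,0,0,0.1,0.05,0,0,0]'; python3 rd.py; python3 -m handwheel '[0.05,0,0,0,0,0.08,0,0,0,0,0.08,0,0,0,0]'; python3 rd.py
```

```text
time: 6.63
eef_pos: [0.493, 0.1995, 0.1606]
orientation: [0.172, 1.564, -0.173]
force: [-0.4, 1.6, 8.4]
gripper_width: 0.0225
6.8333 [492.97 199.47 160.63  -0.81   1.97   8.48   0.4    0.21   0.05  22.39]
time: 7.08
eef_pos: [0.493, 0.1995, 0.1599]
orientation: [0.172, 1.564, -0.173]
force: [-1.1, 2.3, 8.4]
gripper_width: 0.0224
7.2833 [493.   199.49 159.92  -0.85   1.8    8.4    0.37   0.25   0.03  22.44]
```

```bash
python3 -m handwheel '[0.05,0.03,0,0,0,0.08,0.05,0,0,0,0.08,0.05,0,0,0]'; python3 rd.py
```

```text
time: 7.53
eef_pos: [0.493, 0.1996, 0.1591]
orientation: [0.172, 1.564, -0.174]
force: [-1.8, 1.1, 9.9]
gripper_width: 0.0225
7.7333 [493.02 199.56 159.11  -1.11   1.22   9.55   0.14   0.31   0.04  22.39]
```

```bash
python3 -m handwheel '[0.05,0,0,0,0,0.08,0,0,0,0,0.08,0,0,0,0]'; python3 rd.py
```

```text
time: 7.98
eef_pos: [0.4931, 0.1996, 0.159]
orientation: [0.172, 1.564, -0.174]
force: [-2.5, -0.5, 15.0]
gripper_width: 0.0225
8.1833 [493.08 199.6  159.    -3.07   0.07  14.64  -0.08   0.77   0.04  22.42]
```

```bash
python3 -m handwheel '[0.05,0,0,0,0,0.08,0,0,0,0,0.08,0,0,0,0]'; python3 rd.py
```

```text
time: 8.43
eef_pos: [0.4931, 0.1996, 0.1589]
orientation: [0.172, 1.563, -0.174]
force: [-5.6, -0.8, 20.6]
gripper_width: 0.0223
8.6333 [493.12 199.63 158.92  -4.64  -0.61  20.24  -0.32   1.25   0.04  22.51]
```

```bash
python3 -m handwheel '[-0.05,0,-0.02,0,0,-0.08,0,-0.05,0,0,-0.08,0,-0.05,-1,0,-0.08,0,-0.05,-2,0,-0.08,0,-0.05,-4,0,-0.08,0,-0.05,-6,0,-0.08,0,-0.05,-6,0]'; python3 rd.py
```

```text
time: 9.22
eef_pos: [0.4932, 0.1995, 0.159]
orientation: [0.088, 1.568, -0.091]
force: [-1.2, 0.1, 12.8]
gripper_width: 0.0223
9.4167 [493.21 199.46 159.    -1.3    0.2   13.65  -0.15   0.37   0.06  22.32]
```

```bash
python3 -m handwheel '[0.01,0,0,-2,0,0.01,0,0,-4,0,0.01,0,0,-6,0,0.01,0,0,-8,0,0.01,0,0,-10,0,0.01,0,0,-12,0,0.01,0,0,-12,0]'; python3 rd.py
```

```text
time: 10.0
eef_pos: [0.4935, 0.1993, 0.159]
orientation: [-0.076, 1.568, 0.074]
force: [-1.5, 0.1, 13.7]
gripper_width: 0.0224
10.2 [493.5  199.36 158.99  -0.78  -0.37  13.15  -0.25   0.27   0.07  22.49]
```

```bash
python3 -m handwheel '[0.01,0,0,-2,0,0.02,0,0,-4,0,0.02,0,0,-6,0,0.02,0,0,-8,0,0.02,0,0,-10,0,0.02,0,0,-12,0,0.02,0,0,-14,0,0.02,0,0,-16,0,0.02,0,0,-18,0,0.02,0,0,-18,0]'; python3 rd.py
python3 - <<'E'
from h import *
from workcell import state, read_camera
c=read_camera("wrist"); cv2.imwrite("pics/w4.png",c["image"][:,:,::-1]); goto(state(),[.493,.199,.159],42.3)
E
```

```text
time: 11.03
eef_pos: [0.4939, 0.1994, 0.159]
orientation: [-0.322, 1.545, 0.32]
force: [-0.4, 0.5, 14.4]
gripper_width: 0.0224
11.2333 [493.91 199.42 158.99  -0.67  -0.03  13.95  -0.25   0.1    0.1   22.34]
yaw of tool y 113.37463162799021 shift cm [-0.  -0.  -0.1] spin options [-18.9 161.1]
R [[0.0025, -0.3967, 0.9179], [-0.0013, 0.9179, 0.3967], [-1.0, -0.0022, 0.0018]] q7 1.3638824387145256
```

View pics/w4.png

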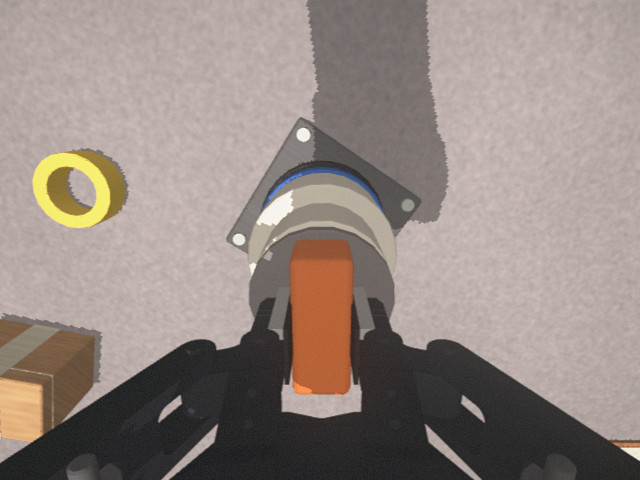

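The picture shows the bar (columns 291 to 353) still square in the pads, while the dock has turned relative to it. The cap is following the tool without slip.

```bash
python3 -m handwheel '[0,0,0,-2,0,0,0,0,-4,0,0,0,0,-6,0,0,0,0,-8,0,0,0,0,-10,0,0,0,0,-12,0,0,0,0,-14,0,0,0,0,-16,0,0,0,0,-17.5,0,0,0,0,-18.5,0,0,0,0,-18.5,0]'; python3 rd.py
python3 - <<'E'
from h import *
from workcell import state, read_camera
goto(state(),[.493,.199,.159],42.3)
E
```

```text
time: 12.2
eef_pos: [0.4941, 0.1994, 0.159]
orientation: [-0.574, 1.492, 0.57]
force: [-0.9, -0.5, 14.3]
gripper_width: 0.0223
12.4 [494.04 199.4  158.99  -0.71  -0.4   14.31  -0.26  -0.01   0.05  22.28]
yaw of tool y 131.86704348645975 shift cm [-0.    0.04 -0.1 ] spin options [ -0.4 179.6]
R [[0.0027, -0.6674, 0.7447], [-0.0014, 0.7447, 0.6674], [-1.0, -0.0029, 0.0011]] q7 1.6570926528678873
```

```bash
python3 -m handwheel '[-0.2,0,0,0,0,-0.4,0,0,0,0,-0.6,0,0,0,0,-0.8,0,0,0,0,-1,0,0,0,0,-1,0,0,0,0]'; python3 rd.py
```

```text
time: 12.9
eef_pos: [0.493, 0.1993, 0.1677]
orientation: [-0.573, 1.494, 0.57]
force: [2.6, -0.2, 3.7]
gripper_width: 0.0224
13.1 [492.68 199.48 167.38   2.02  -1.55   3.73  -0.41  -0.59   0.    22.25]
```

```bash
python3 -m handwheel '[-0.2,0,0,0,0,-0.4,0,0,0,0,-0.4,0,0,0,0]'; python3 rd.py
```

```text
time: 13.35
eef_pos: [0.4921, 0.1999, 0.1712]
orientation: [-0.573, 1.496, 0.572]
force: [1.4, -2.4, 0.6]
gripper_width: 0.0225
13.55 [492.07 199.91 171.14   1.85  -3.02  -0.25  -0.65  -0.45  -0.01  22.59]
```

```bash
python3 -m handwheel '[-0.4,0,0,0,0,-0.8,0,0,0,0,-1.4,0,0,0,0,-2.2,0,0,0,0,-3,0,0,0,0,-3.5,0,0,0,0,-3.5,0,0,0,0]'; python3 rd.py
python3 - <<'E'
from h import *; import pickle
from workcell import state, read_camera
d={}
for n in ["wrist","scene","top"]:
    c=read_camera(n); d[n]=c
cv2.imwrite("pics/w5.png",d["wrist"]["image"][:,:,::-1])
cv2.imwrite("pics/s5.png",d["scene"]["image"][:,:,::-1])
pickle.dump((d,state()),open("c5.pkl","wb"))
goto(state(),[.519,-.221,.22],0)
E
```

```text
time: 14.13
eef_pos: [0.4932, 0.2015, 0.2084]
orientation: [-0.572, 1.491, 0.573]
force: [0.4, 0.3, -1.5]
gripper_width: 0.0222
14.3333 [492.52 200.72 206.91  -0.08  -0.38  -1.44  -0.03  -0.01   0.01  22.4 ]
yaw of tool y 131.9205454894899 shift cm [ -1.38 -33.14 -26.16] spin options [  41.9 -138.1]
R [[-0.0009, -0.6681, 0.7441], [-0.0002, 0.7441, 0.6681], [-1.0, 0.0004, -0.0008]] q7 1.6943969909020713
```

View pics/s5.png

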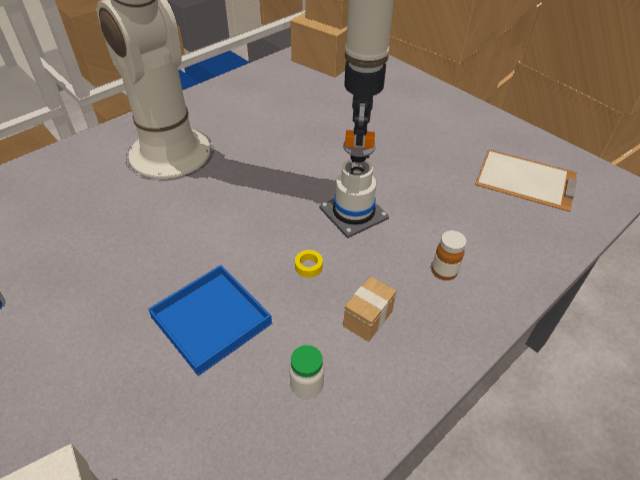

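View pics/w5.png

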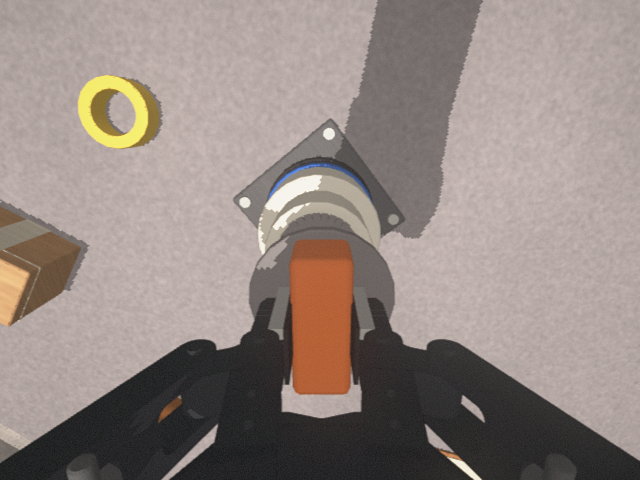

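The cap hangs free in the gripper: in the wrist view the neck is open at about (320,215), and the wrist reads about −1.4 N. The bystanders are unmoved. I'll check the tray from the second view before carrying the cap over.

Run:
```python
from h import *; import pickle
d,s=pickle.load(open("c5.pkl","rb"))
im=cv2.resize(d["scene"]["image"][255:380,140:285,::-1],None,fx=4,fy=4,interpolation=cv2.INTER_CUBIC); cv2.imwrite("pics/s5t.png",im)
im=cv2.resize(d["top"]["image"][215:330,385:500,::-1],None,fx=4,fy=4,interpolation=cv2.INTER_CUBIC); cv2.imwrite("pics/t5t.png",im)
```

```text
(no output)
```

View pics/s5t.png

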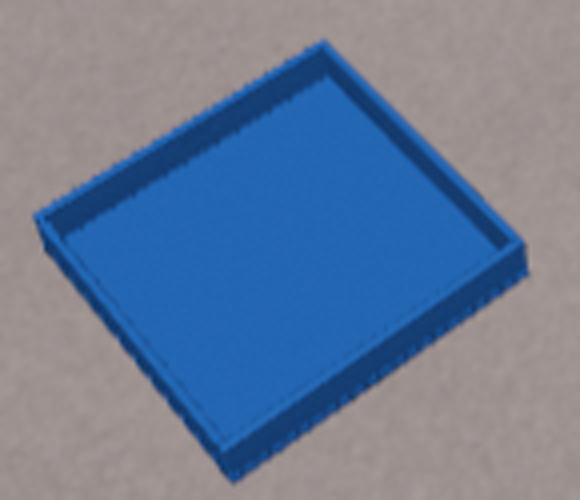

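View pics/t5t.png

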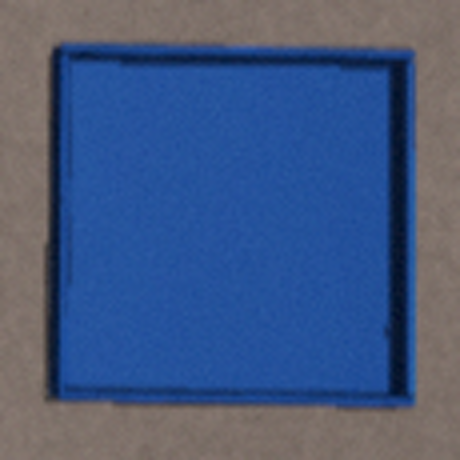

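Run:
```python
from h import *; import pickle
np.set_printoptions(precision=4,suppress=True)
d,s=pickle.load(open("c5.pkl","rb"));T,S=d["top"],d["scene"]
X=np.array([tri(T,p,S,q) for p,q in [((400,226.5),(271.75,316.25)),((488,227.5),(196.25,367.5)),((488,316),(149.5,309.25)),((400,315),(220.75,265.5))]])
print(X,X.mean(0))
```

```text
[[ 0.6048 -0.1386  0.0234]
 [ 0.6033 -0.3072  0.0277]
 [ 0.4352 -0.305   0.026 ]
 [ 0.4358 -0.1382  0.0256]] [ 0.5198 -0.2223  0.0257]
```

```bash
python3 -m handwheel '[-0.4,-2.8,-2.2,3,0,-0.8,-5.6,-4.4,6,0,-1.2,-8.4,-6.6,10,0,-1.4,-11.1,-8.8,14,0,-1.4,-13.9,-11,18,0,-1.4,-16.7,-13.2,22,0,-1.4,-19.4,-15.4,26,0,-1.4,-22.2,-17.5,30,0,-1.4,-25,-19.7,34,0,-1.4,-27.8,-21.9,38,0,-1.4,-30.5,-24.1,41,0,-1.4,-33.1,-26.2,42,0]'; python3 -m handwheel '[0,0,0,0,0,0,0,0,0,0,0,0,0,0,0]'; python3 rd.py
python3 - <<'E'
from h import *; import pickle
from workcell import state, read_camera
d={}
for n in ["scene","top"]:
    c=read_camera(n); d[n]=c; cv2.imwrite(f"pics/{n}6.png",c["image"][:,:,::-1])
goto(state(),[.519,-.221,.08],0); print(state()["joints"])
E
```

```text
time: 15.48
eef_pos: [0.5184, -0.2228, 0.2203]
orientation: [0.004, 1.571, -0.004]
force: [1.4, 0.3, -0.2]
gripper_width: 0.0225
time: 15.73
eef_pos: [0.5185, -0.2201, 0.22]
orientation: [0.002, 1.572, -0.0]
force: [1.3, 0.6, -1.2]
gripper_width: 0.0221
15.9333 [ 518.89 -219.06  220.39    0.01   -0.37   -1.06    0.03    0.     -0.01
   22.41]
yaw of tool y 90.03296554490566 shift cm [14.07 -0.14  0.  ] spin options [   0. -180.]
R [[0.0001, -0.0006, 1.0], [0.0002, 1.0, 0.0006], [-1.0, 0.0002, 0.0001]] q7 1.8615627736539255
[ 0.50782292  0.3324794  -0.19044604  1.78985649  0.07204561  1.02593005
  1.86156277]
```

View pics/scene6.png

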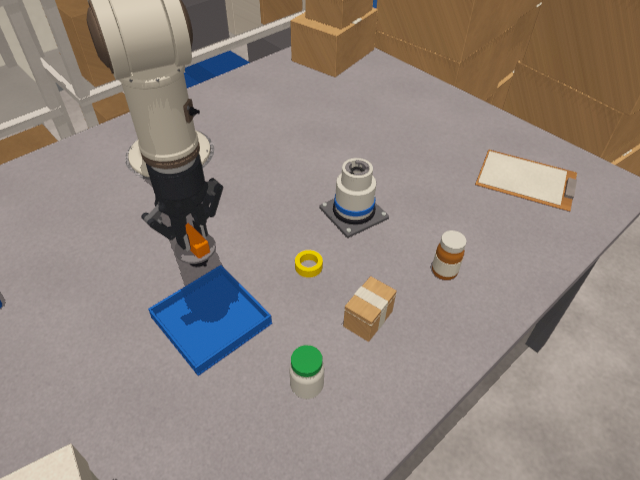

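View pics/top6.png

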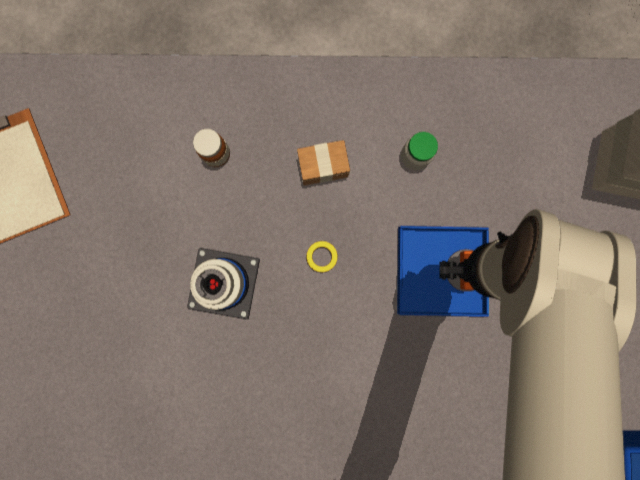

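The cap is over the tray in both views; in the top view the grip is at about (466,270). The canister is open and the bystanders are unmoved. Lowering now.

```bash
python3 -m handwheel '[2,-0.1,0,0,0,4.5,-0.1,0,0,0,7,-0.1,0,0,0,9.5,-0.1,0,0,0,12,-0.1,0,0,0,14,-0.1,0,0,0,15,-0.1,0,0,0,15.5,-0.1,0,0,0,15.8,-0.1,0,0,0,16,-0.1,0,0,0,16,-0.1,0,0,0]'; python3 rd.py
python3 - <<'E'
from workcell import read_camera
import cv2
c=read_camera("scene")
cv2.imwrite("pics/s7.png",cv2.resize(c["image"][230:380,130:290,::-1],None,fx=4,fy=4,interpolation=cv2.INTER_CUBIC))
E
```

```text
time: 16.95
eef_pos: [0.5195, -0.222, 0.0614]
orientation: [0.001, 1.569, -0.001]
force: [-0.1, 0.0, -1.3]
gripper_width: 0.0223
17.15 [ 519.49 -222.1    61.6     0.4    -0.08   -0.33    0.01   -0.01   -0.01
   22.36]
```

View pics/s7.png

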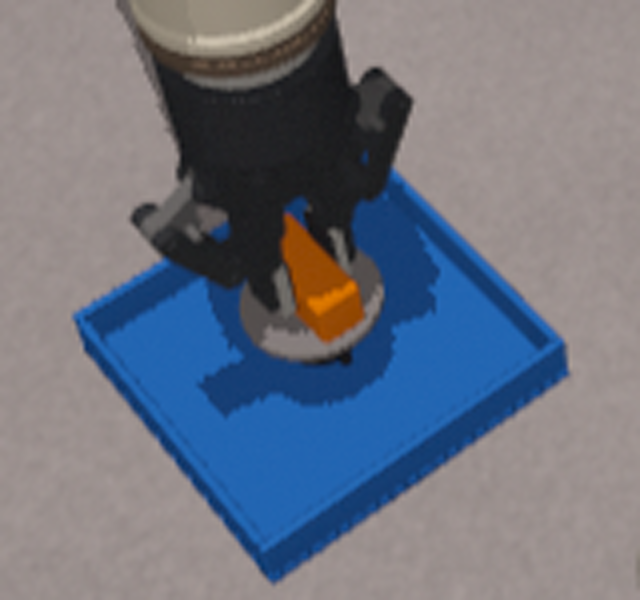

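The cap hangs upright over the middle of the tray, with its flange centred near crop pixel (315,305). I'll go on down in small steps and watch the force.

```bash
python3 -m handwheel '[0.3,0,0,0,0,0.6,0,0,0,0,0.9,0,0,0,0,1.1,0,0,0,0,1.2,0,0,0,0,1.2,0,0,0,0]'; python3 rd.py;python3 -m handwheel '[0.1,0,0,0,0,0.2,0,0,0,0,0.2,0,0,0,0]'; python3 rd.py
```

```text
time: 17.7
eef_pos: [0.5184, -0.2216, 0.0481]
orientation: [0.001, 1.572, -0.001]
force: [-0.7, -0.4, -1.8]
gripper_width: 0.0224
17.9 [ 518.69 -221.78   48.5    -0.28    0.12   -0.79   -0.01    0.      0.02
   22.41]
time: 18.15
eef_pos: [0.5186, -0.2218, 0.0464]
orientation: [0.001, 1.571, -0.001]
force: [0.0, 0.0, -0.8]
gripper_width: 0.0226
18.35 [ 518.68 -221.78   46.55    0.14   -0.09   -1.34   -0.02    0.     -0.
   22.39]
```

```bash
python3 -m handwheel '[0.05,0,0,0,0,0.1,0,0,0,0,0.1,0,0,0,0]'; python3 rd.py
```

```text
time: 18.6
eef_pos: [0.5189, -0.2218, 0.046]
orientation: [0.001, 1.571, -0.001]
force: [-0.8, 0.6, 2.5]
gripper_width: 0.0228
18.8 [ 518.87 -221.83   46.     -1.69    0.73    4.63    0.13    0.34   -0.04
   22.34]
```

```bash
python3 -m handwheel '[0.05,0,0,0,0,0.06,0,0,0,0,0.06,0,0,0,0]'; python3 rd.py
```

```text
time: 19.05
eef_pos: [0.519, -0.2218, 0.0459]
orientation: [0.001, 1.57, -0.001]
force: [-2.7, 2.1, 11.1]
gripper_width: 0.0223
19.25 [ 518.92 -221.82   45.96   -2.98    1.54   10.53    0.27    0.78   -0.03
   22.36]
```

```bash
python3 -m handwheel '[-0.07,0,0,0,0,-0.1,0,0,0,0,-0.1,0,0,0,20,-0.1,0,0,0,28,-0.1,0,0,0,34,-0.1,0,0,0,40,-0.1,0,0,0,50,-0.1,0,0,0,60,-0.1,0,0,0,60]'; python3 rd.py
```

```text
time: 20.0
eef_pos: [0.5187, -0.2218, 0.0459]
orientation: [0.001, 1.571, -0.001]
force: [0.1, 0.6, 0.2]
gripper_width: 0.0517
20.2 [ 518.71 -221.81   45.96    0.03   -0.1     0.12   -0.01   -0.01    0.02
   51.3 ]
```

```bash
python3 -m handwheel '[-1,0,0,0,60,-2.5,0,0,0,65,-4.5,0,0,0,70,-7,0,0,0,70,-10,0,0,0,70,-13,0,0,0,70,-15,0,0,0,70,-15,0,0,0,70]'; python3 rd.py
python3 - <<'E'
from workcell import read_camera
import cv2, pickle
d={}
for n in ["scene","top","wrist"]:
    c=read_camera(n); d[n]=c
pickle.dump(d,open("c8.pkl","wb"))
cv2.imwrite("pics/s8.png",cv2.resize(d["scene"]["image"][230:380,130:290,::-1],None,fx=4,fy=4,interpolation=cv2.INTER_CUBIC))
cv2.imwrite("pics/t8.png",d["top"]["image"][:,:,::-1]);cv2.imwrite("pics/w8.png",d["wrist"]["image"][:,:,::-1])
E
```

```text
time: 20.87
eef_pos: [0.5219, -0.2229, 0.2021]
orientation: [-0.002, 1.562, -0.004]
force: [1.1, 0.3, 0.2]
gripper_width: 0.0593
21.0667 [ 519.05 -221.96  197.14   -0.8     0.23   -0.03    0.01    0.      0.01
   59.75]
```

View pics/s8.png

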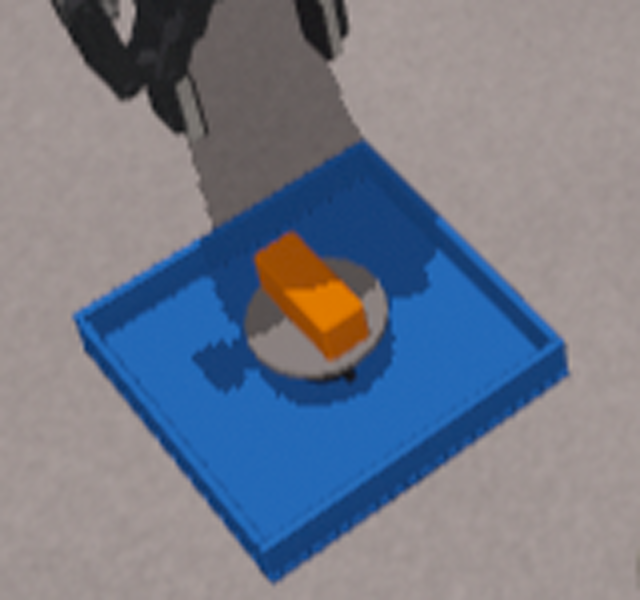

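View pics/w8.png

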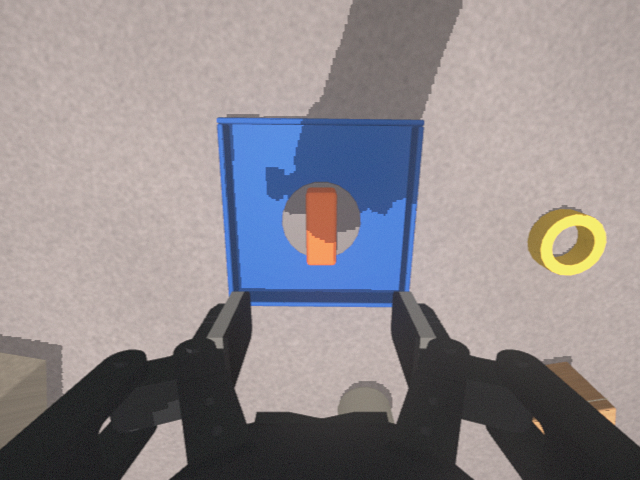

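View pics/t8.png

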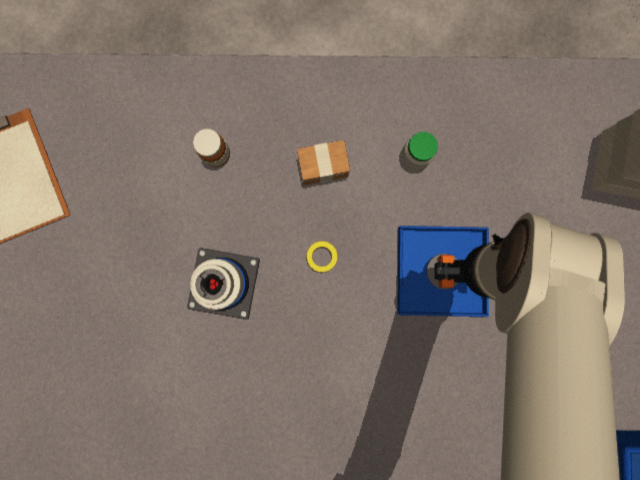

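The cap stands upright near the middle of the tray: the bar is at (321,227) in the wrist view, inside tray walls at columns 220 to 423. The fingers are well clear above it. I'll check its height and position from two views, then hand in.

Run:
```python
from h import *; import pickle
from workcell import state, close_job
np.set_printoptions(precision=4,suppress=True)
d=pickle.load(open("c8.pkl","rb"));W,S=d["wrist"],d["scene"]
# near end top edge midpoint(+x end? rows 265) : wrist (321.5,265) ; scene near-end top corners crop (367,304),(325,325)
q=lambda a,b:(130+a/4,230+b/4)
print("near corners",tri(W,(336,264),S,q(325,327)),tri(W,(307,264),S,q(364,303)))
print("far corners",tri(W,(336,192),S,q(257,253)),tri(W,(307,192),S,q(293,233)))
X=np.array([onz(W,p,.067) for p in [(336,264),(307,264),(336,192),(307,192)]]);print(X.mean(0)-[.5195,-.2218,0])
s=state();print(s["time"],s["force"],s["dq"].max());close_job()
```

```text
near corners [ 0.5459 -0.223   0.0614] [ 0.5511 -0.2186  0.0721]
far corners [ 0.487  -0.2225  0.0588] [ 0.4937 -0.219   0.0707]
[-0.0014 -0.0002  0.067 ]
21.2167 [-0.1137 -0.1425  0.2847] 0.0006973981047171632
the job is handed in; nothing more can be done
```

I opened the canister and handed the job in at 21.2 s. The cap stands on its plug near the middle of the blue tray, grip up and released. No verdict is reported, so this rests on my own readings.

- **Press:** I pressed to the hard stop in steps. I ran one step too many before reading the force, so the wrist briefly read 20 N. That is above the 14–16 N asked but under the 30 N limit. I backed off to about 14 N before turning.
- **Turn:** I turned the cap anticlockwise to about 52° from the dock's axis. The wrist reading stayed at about 13–14.6 N, and the cap did not slip in the fingers.
- **Lift-out:** Side force on the wrist peaked at about 3.5 N, and the cap then hung free.
- **Set-down:** I lowered the cap until it touched the tray floor, and the wrist read up to 10.5 N there. I eased it off, opened the fingers and backed away about 15 cm.

**Last checks:**
- Using the text's height for the bar's top, the grip is about 1.4 mm and 0.2 mm from the tray's centre.
- The cap looks upright in the pictures, and the wrist force is about zero.
- The carton, jars and tape roll look unmoved in the overhead picture. I judged this by eye only.
- **One check was poor:** in the final two-view height check I paired the bar's left and right corners wrongly. Single corners came out at 59–72 mm with wrong y positions. Only their mean height, about 66 mm, agrees with the roughly 67 mm expected for a standing cap. I did not repeat the check before handing in.

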